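Lock the seal case latch

TASK

Lock the flat wooden case: with the fingertips, push its latch knob along the long leg of the L-shaped slot to the corner, then sideways along the short leg until it is fully home at the blind end, and move clear of it. Only push the knob, do not lift it, and leave the seal stone, paste pot, bowl and cup where they stand.

Things in the scene. Friction and masses are not known exactly. Their poses are not given: they have to be found in the camera images.
- case: Flat wooden case, fixed, 260 x 210 mm, 55 mm high, flush metal plate in its flat lid. Origin: centre of its underside, on the table; x along the 260 mm side and the slot's long leg (start to corner), y along the short leg (corner to blind end), z up; turned up to 0.65 rad either way. The L-slot, 17 mm wide, goes through the 6 mm plate, hollow below: keep fingertips above the lid top.
- slot_start (a point): Point on the slot's centre line, level with the lid top (55 mm up): the open end of the long leg; with the pin against the end wall the knob's axis is 2 mm beyond it. Axes as the case. In the case frame x -55, y -20 mm.
- slot_corner (a point): Knob axis position at the corner of the slot, level with the lid top: 90 mm along the case's x from slot_start. In the case frame x 35, y -20 mm. The long leg ends here (its end wall is in line with the far wall of the short leg and lets the axis go 2 mm beyond).
- slot_end (a point): Knob axis position at the blind end of the short leg (the end wall stops it 2 mm beyond), level with the lid top: 50 mm along the case's y from slot_corner. In the case frame x 35, y 30 mm.
- knob: Dark wood latch knob, about 0.15 kg, free to spin. Origin: on its axis, underside of its skirt, which slides on the lid top. Skirt 36 mm across, 14 mm high; neck 18 mm; head 25 mm across, top 34 mm above the lid. A 13 mm pin runs in the slot (2 mm play a side) to a foot under the plate: it can rise 8 mm at most. Starts in the first 30 mm of the long leg; slides with under 3 N friction, stays where left.
- seal_stone: Bystander: upright square seal stone 24 x 24 x 46 mm standing on the lid at a corner (case frame about x -102, y 75 mm). Origin: centre of its underside.
- paste_pot: Bystander: small round lidded pot, 40 mm across, 31 mm high, standing on the lid at another corner (case frame about x 102, y 77 mm). Origin: centre of its underside.
- water_bowl: Bystander: ceramic bowl 90 mm across, 45 mm high, on the table beside the case. Origin: centre of its underside.
- cup: Bystander: white cup 72 mm across, 85 mm high, on the table on the other side of the case (bowl and cup may be on either side). Origin: centre of its underside.
Things that resemble listed ones, but are neither listed nor needed, are in the scene too. There is more than one size of the knob; the one meant has the size given above.

How it is judged:
By the outcome, as a careful person would: the job done as asked, in the order asked, and still so for the second after the job is handed in, with the robot touching nothing.
It also fails if it takes over 48 s, if anything falls off the work surface, if the arm or the gripper's body presses on something with over 40 N, if the wrist force passes 120 N, or if a joint passes its speed limit or range.

ROBOT

A 7-joint arm with a two-finger parallel gripper is mounted at the origin on the work surface. World frame = base frame: x ahead of the robot, y to its left, z up, the work surface at z = 0. Lengths are in mm, angles in rad, forces in N, time in s.
With the tool pointing down it reaches from about 400 to 875 mm from the base axis. Payload 4.4 kg.
Tool frame: the origin (TCP) lies midway between the tips of the shut fingers; the grasp point (between the pads) lies behind it (ctrl.grip_point_offset is the x of the grasp point in the tool frame, in mm); x points along the fingers, z is the direction in which the jaws open and shut, and the axes are right-handed (so a half turn about x gives the same grasp; the last joint's range is limited). The gripper opens to 85 mm and grips with 20 to 120 N. Pads are 22 mm wide; open, the fingers measure 114 mm over their backs; the gripper's body (76 mm by 85 mm) begins 54 mm behind the grasp point. The pads swing forward as they close: fully open they stand 13 mm farther back than shut.
Start: joints at [1.258, 0.628, 0.038, 1.517, -0.027, 0.996, -0.02], TCP at [158.824, -630.312, 231.313] pointing down, gripper open.
Joint ranges: [-3.06, 3.06], [-0.37, 2.12], [-1.25, 1.32], [0.18, 2.47], [-1.1, 4.24], [0.23, 1.98], [-2.94, 2.94]. Speed limits (rad/s): [2.57, 2.57, 3.14, 3.14, 3.14, 3.14, 3.14].

INTERFACE

Orientations are given as [roll, pitch, yaw] about the fixed x, y, z axes, in that order (R = Rz(yaw) Ry(pitch) Rx(roll)).
In Python, from cell import status, eyes, ctrl gives the robot as it stands. The module is installed in compiled form; this text tells all that it offers.
- The arm moves only by the tool apply_moves, never from a script. Its argument "targets" is a list of rows, each a list of 3 entries, a list of its own where there are three numbers: the shift along the tool's x, y, z in mm, then the turn about the tool's x in degrees, then the finger opening in mm, from 0 to 85.4. In form: [[[dx, dy, dz], roll, claw], ...]. A call has 1 to 10 rows; each row shifts and turns the pose as measured when the row begins, along the tool's axes as they then stand; what a row does not reach is not made up. A row lasts 1/8 s, in which the tool goes at most 62.5 mm and 10.7 degrees, less where a joint would pass 70% of its speed; a pose out of reach is approached as far as the arm can. A call is refused whole if a number of a shift passes 62.5 or a number of a turn 10.7, either way. A call with a gripper value outside its range is refused whole. The fingers move at their own pace and stop on an object; the grip force is fixed at half the most. Time passes only in rows, so rows that do not move let the fingers close. It gives the time, the measured TCP pose, the force and the opening at its end, in the units of the state.
- status.read_state(): the state, without advancing time (a new reading comes with each control period).
- eyes.get_image(name): name is "side" or "top" or "wrist"; returns (picture, depth): 420x560x3 uint8, blue, green, red; 420x560 float32, mm along the optical axis (not along the pixel's ray), 0 where there is no reading.
- eyes.camera_params(name): a dict with "fx", "fy", "cx", "cy" (pixels), "R" (3x3) and "t" (3): a world point X has camera coordinates R X + t. Camera axes: x right, y down, z forward; pixel columns grow to the right and rows downward; lengths in mm; the calibration is good to about 2 mm. A picture is of the moment at which its call begins: read the wrist's pose just before it. camera_params takes no time and is no camera call; for the wrist camera it gives the pose at the moment of the call.
- ctrl.finish_job(): hands the job in, once; it reports no verdict.
The state is a dict: "clock": time; "qpos": joint angles; "qd": joint speeds; "tau": joint torques, N m; "eef_pos": TCP position; "tool_rot": TCP orientation; "force": force on the tool from outside, world axes, zero at the start; "torque": the same for the moment, N m; "width": finger opening in mm.
Only numpy, scipy, OpenCV 4.12 (cv2) and the standard library are available. Lean on these libraries where they do the work, as an engineer would, in place of code of your own. Each camera call takes 0.05 s, during which the arm holds its last target.

## Working session

There is one attempt and no reset: what is moved stays moved. The work goes in short steps, Python scripts to look and compute and a tool call to move; the robot and the scene stay as the last step left them, time stands still between calls to the robot, and variables do not carry over. Pictures are saved under pics/ and viewed, and the job is handed in when it is done.

Besides the shell and the picture viewer there is one more tool, called after "Request:" by a JSON object that holds its "fn" and its "kwargs". apply_moves: Moves the arm, as the interface text tells. Its arguments: {"type":"object","properties":{"targets":{"type":"array"}},"required":["targets"]}

```bash
mkdir -p pics; python3 - <<'E'
from cell import status, eyes, ctrl
import cv2,numpy as np
s=status.read_state();print({k:np.round(v,3).tolist() for k,v in s.items()},ctrl.grip_point_offset)
for n in("top","side"):
    p,d=eyes.get_image(n);cv2.imwrite(f"pics/{n}0.png",p);np.save(f"{n}0.npy",d)
    c=eyes.camera_params(n);print(n,c)
E
```

```text
{'clock': 0.0, 'qpos': [1.258, 0.629, 0.038, 1.518, -0.027, 0.996, -0.02], 'qd': [0.0, -0.0, -0.002, 0.0, 0.001, -0.001, 0.001], 'tau': [-0.001, -56.341, 1.226, -19.345, 0.011, 0.011, 0.0], 'eef_pos': [158.678, -629.694, 230.398], 'tool_rot': [-3.129, 1.569, 1.83], 'force': [-0.731, -0.62, -0.323], 'torque': [0.007, 0.01, -0.032], 'width': 85.228} -18.700000000000003
top {'fx': 473.09755766839066, 'fy': 473.09755766839066, 'cx': 276.67775386844113, 'cy': 214.7392369592731, 'R': array([[ 0.01010908, -0.99982891,  0.01549087],
       [-0.98646535, -0.01250703, -0.16349214],
       [ 0.16365791, -0.01362846, -0.98642301]]), 't': array([-14.87806581, 602.23110976, 944.53972337])}
side {'fx': 507.2698326326707, 'fy': 507.2698326326707, 'cx': 270.57990174268417, 'cy': 208.59588484564918, 'R': array([[-0.83306923, -0.55278367,  0.02063673],
       [-0.40399342,  0.58250449, -0.70532109],
       [ 0.37786899, -0.5959184 , -0.70858753]]), 't': array([492.68428527, 266.1672423 , 829.07641247])}
```

View pics/top0.png

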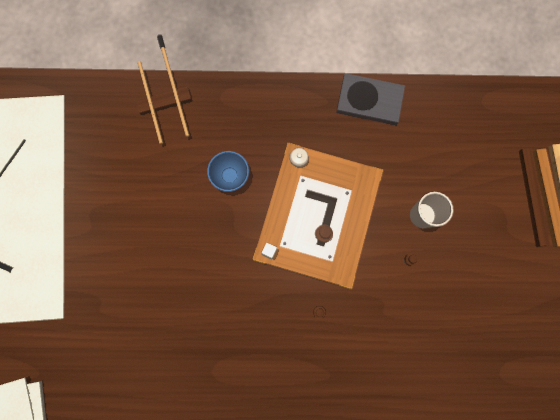

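View pics/side0.png

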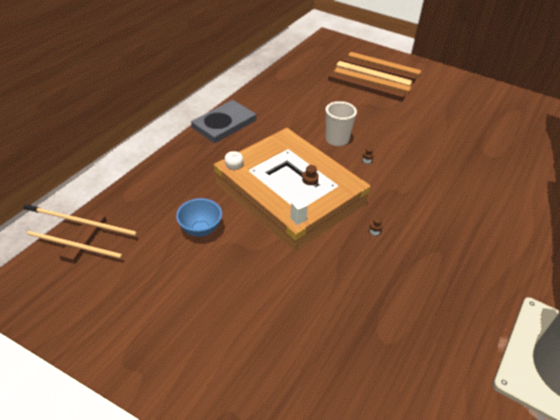

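The top view shows the case at about (318,215). The knob is at (324,233) near the slot start, the corner at about (333,200), the blind end at about (307,195), the stone at (270,251), the pot at (299,157), the bowl at (229,172) and the cup at (433,210). The small knobs on the table are decoys.

```bash
cat > h.py <<'E'
import numpy as np,cv2
from cell import status,eyes,ctrl
def cloud(c,d):
    v,u=np.mgrid[:d.shape[0],:d.shape[1]]
    P=np.stack([(u-c['cx'])/c['fx']*d,(v-c['cy'])/c['fy']*d,d],-1)
    return (P-c['t'])@c['R']
def ray(c,uv,z):
    uv=np.atleast_2d(uv).astype(float)
    D=np.c_[(uv[:,0]-c['cx'])/c['fx'],(uv[:,1]-c['cy'])/c['fy'],np.ones(len(uv))]@c['R']
    o=-c['R'].T@c['t']
    return o+D*((z-o[2])/D[:,2])[:,None]
def proj(c,X):
    p=np.atleast_2d(X)@c['R'].T+c['t'];return np.c_[p[:,0]/p[:,2]*c['fx']+c['cx'],p[:,1]/p[:,2]*c['fy']+c['cy']]
E
cat > m.py <<'E'
from h import *
for n in("top","side"):
    c=eyes.camera_params(n);d=np.load(f"{n}0.npy");im=cv2.imread(f"pics/{n}0.png");W=cloud(c,d)
    near=(abs(W[...,0]-590)<260)&(abs(W[...,1])<300)
    if n=="top": 
        roi=np.zeros(d.shape,bool);roi[130:300,240:395]=1
    else:
        roi=np.zeros(d.shape,bool);roi[120:250,205:380]=1
    hsv=cv2.cvtColor(im,cv2.COLOR_BGR2HSV)
    lid=((W[...,2]>48)&(W[...,2]<62)&roi).astype(np.uint8)
    cs,_=cv2.findContours(lid,cv2.RETR_EXTERNAL,cv2.CHAIN_APPROX_NONE);k=max(cs,key=cv2.contourArea)
    w=ray(c,k[:,0],55)[:,:2].astype(np.float32)
    r=cv2.minAreaRect(w);print(n,'lid z',np.median(W[...,2][lid>0]),'rect',r, cv2.boxPoints(r).round().tolist())
    pl=((hsv[...,1]<60)&(hsv[...,2]>150)&roi).astype(np.uint8)
    cs,_=cv2.findContours(pl,cv2.RETR_EXTERNAL,cv2.CHAIN_APPROX_NONE);k=max(cs,key=cv2.contourArea)
    print('plate',cv2.minAreaRect(ray(c,k[:,0],55)[:,:2].astype(np.float32)))
    h=(W[...,2]>82)&(W[...,2]<95)&roi
    nn,l,st,ce=cv2.connectedComponentsWithStats(h.astype(np.uint8))
    for i in range(1,nn):
        if st[i,4]>15: print('tall',st[i],ce[i],np.median(W[l==i],0), ray(c,ce[i],89))
    x0,y0,x1,y1=(240,130,395,300) if n=="top" else (205,120,380,250)
    cv2.imwrite(f"pics/{n}crop.png",cv2.resize(im[y0:y1,x0:x1],None,fx=3.4,fy=3.4,interpolation=cv2.INTER_CUBIC))
E
python3 m.py
```

```text
top lid z 55.232821917007726 rect ((605.3844604492188, -95.47494506835938), (211.5213623046875, 261.9690856933594), 74.26725006103516) [[451.0, -162.0], [703.0, -233.0], [760.0, -29.0], [508.0, 42.0]]
plate ((596.90869140625, -89.7581558227539), (112.29658508300781, 155.891845703125), 74.25138854980469)
tall [296 149   7  11  38] [299.         154.65789474] [722.55641228 -52.5116638   84.47746841] [[722.00556662 -52.24245294  89.        ]]
tall [319 226  12  12 119] [324.54621849 231.4789916 ] [ 563.7557634  -104.66335984   89.11589752] [[ 562.97567215 -103.97832694   89.        ]]
side lid z 54.123998193970145 rect ((603.9171142578125, -91.60029602050781), (216.028076171875, 265.1477355957031), 74.2258529663086) [[447.0, -160.0], [702.0, -232.0], [761.0, -24.0], [506.0, 48.0]]
plate ((587.6337890625, -73.03816223144531), (140.62863159179688, 183.50364685058594), 74.090576171875)
tall [231 152   7   6  20] [233.4 154.4] [721.91903705 -50.9087126   84.11294756] [[718.14098399 -46.45178794  89.        ]]
tall [305 164  12  11  90] [310.7        168.71111111] [ 561.89865421 -101.01842249   87.7234399 ] [[561.38174448 -99.89138456  89.        ]]
tall [291 204  17  12  81] [298.64197531 210.09876543] [517.70344672  16.70405964  88.21831363] [[519.66788506  16.08838918  89.        ]]
```

```bash
cat > geo.py <<'E'
from h import *
C=np.array([605.0,-94.5]);a=np.deg2rad(-15.75)
Rc=np.array([[np.cos(a),-np.sin(a)],[np.sin(a),np.cos(a)]])
def toW(p): return C+Rc@np.array(p,float)
def toC(p): return Rc.T@(np.array(p,float)-C)
E
python3 - <<'E'
from geo import *
for k,p in dict(s=(-55,-20),c=(35,-20),e=(35,30)).items(): print(k,toW(p).round(1),proj(eyes.camera_params('top'),np.r_[toW(p),55]).round(1))
for p in [(563,-104),(561.4,-100)]: print(toC(p))
s=status.read_state();print(s['eef_pos'],s['tool_rot'])
from scipy.spatial.transform import Rotation as R
print(R.from_euler('xyz',s['tool_rot']).as_matrix().round(3))
E
```

```text
s [546.6 -98.8] [[320.2 241.4]]
c [ 633.3 -123.2] [[331.6 200.5]]
e [646.8 -75.1] [[308.8 193.9]]
[-37.84443566 -20.54382364]
[-40.47012584 -17.12830741]
[ 158.69351888 -629.74092397  230.45856219] [-3.13217752  1.56903688  1.8270456 ]
[[-0.     0.97   0.244]
 [ 0.002  0.244 -0.97 ]
 [-1.    -0.    -0.002]]
```

View pics/topcrop.png

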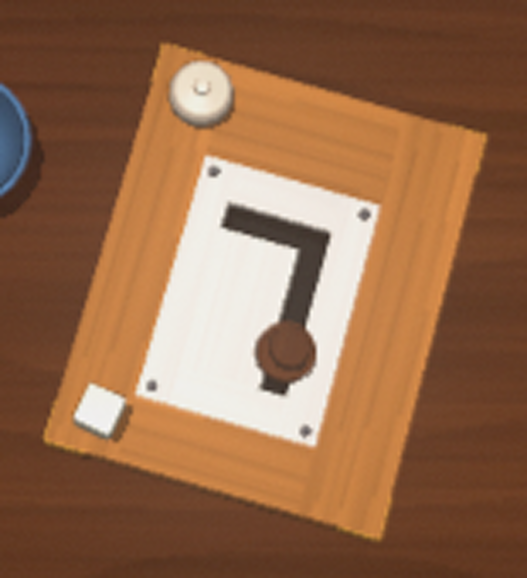

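Both views agree: the knob is at case frame about (-38,-20), with the case yaw at about -15.75°. Next I shut the fingers and turn so that tool y lies along case x.

Request:
{"fn": "apply_moves", "kwargs": {"targets": [[[0,0,0],10,0],[[0,0,0],10,0],[[0,0,0],10,0],[[0,0,0],0,0]]}}

```text
clock: 0.6
eef_pos: [158.3, -628.2, 228.2]
tool_rot: [-2.615, 1.564, 1.806]
force: [0.2, -0.1, 0.1]
width: 12.2
```

```bash
cat >> geo.py <<'E'
from scipy.spatial.transform import Rotation as Ro
def plan(cx,cy,z):
    s=status.read_state();M=Ro.from_euler('xyz',s['tool_rot']).as_matrix();p=np.array(s['eef_pos'])
    print('t',round(s['clock'],2),'case',toC(p[:2]).round(1),'z',p[2].round(1),'w',round(s['width'],1),'F',np.round(s['force'],1),'yerr deg',np.rad2deg(np.arctan2(M[1,1],M[0,1])-a).round(2),'q',np.round(s['qpos'],2))
    print('tool delta',(M.T@(np.r_[toW((cx,cy)),z]-p)).round(1))
E
python3 -c "
from geo import *
plan(-88,-20,190)"
```

```text
t 0.6 case [-285.1 -635. ] z 228.2 w 12.2 F [ 0.2 -0.1  0.1] yerr deg -0.95 q [ 1.17  0.64  0.19  1.52 -0.13  1.   -0.47]
tool delta [  41.   186.9 -617.9]
```

Request:
{"fn": "apply_moves", "kwargs": {"targets": [[[3,15,-50],0,0],[[3,15,-50],0,0],[[3,15,-50],0,0],[[3,15,-50],0,0],[[3,15,-50],0,0],[[3,15,-50],0,0],[[3,15,-50],0,0],[[3,15,-50],0,0],[[3,15,-50],0,0],[[3,15,-50],0,0]]}}

```text
clock: 1.85
eef_pos: [445.1, -178.7, 197.7]
tool_rot: [-2.7, 1.568, 1.752]
force: [0.9, 0.2, 0.2]
width: -0.4
```

```bash
python3 -c "
from geo import *
plan(-88,-20,190)"
```

```text
t 1.85 case [-131.  -124.5] z 197.7 w -0.4 F [0.9 0.2 0.2] yerr deg 0.84 q [ 0.21  0.44  0.17  2.02 -0.12  0.69 -1.39]
tool delta [   7.9   44.5 -103.8]
```

Request:
{"fn": "apply_moves", "kwargs": {"targets": [[[4,22,-50],0,0],[[4,22,-50],0,0],[[0,0,-8],1,0],[[0,0,0],0,0]]}}

```text
clock: 2.35
eef_pos: [518.7, -77.7, 189.2]
tool_rot: [-2.915, 1.567, 1.54]
force: [0.5, 0.5, -0.7]
width: -0.2
```

```bash
python3 -c "
from geo import *
plan(-88,-20,62)
c=eyes.camera_params('top');p,d=eyes.get_image('top');cv2.imwrite('pics/top1.png',cv2.resize(p[130:300,240:395],None,fx=3.4,fy=3.4,interpolation=cv2.INTER_CUBIC))"
```

```text
t 2.35 case [-87.7  -7.3] z 189.2 w -0.2 F [ 0.5  0.5 -0.7] yerr deg 1.05 q [-0.01  0.51  0.16  1.92 -0.13  0.73 -1.6 ]
tool delta [127.2  -0.4  13.2]
```

View pics/top1.png

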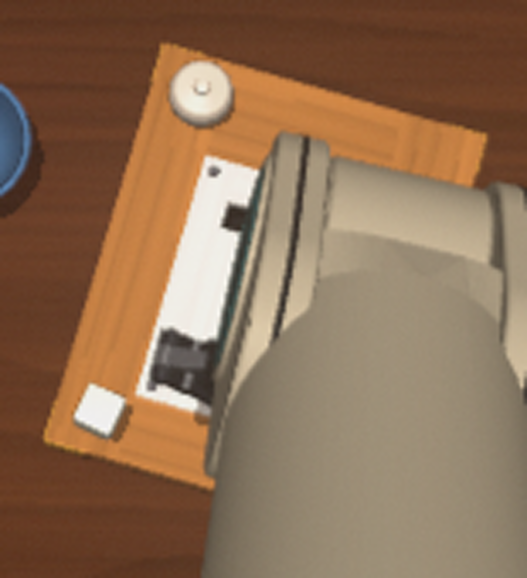

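The arm blocks the top view, so I'll check with the side view. Descending behind the knob.

Request:
{"fn": "apply_moves", "kwargs": {"targets": [[[20,0,12],1,0],[[30,0,0],0,0],[[25,0,0],0,0],[[15,0,0],0,0],[[5,0,0],0,0],[[0,0,0],0,0]]}}

```text
clock: 3.15
eef_pos: [513.2, -99.2, 94.1]
tool_rot: [1.903, 1.568, 0.049]
force: [-0.3, 0.6, 0.9]
width: -0.0
```

```bash
cat > look.py <<'E'
from geo import *
import sys
plan(*map(float,sys.argv[2:5]))
p,d=eyes.get_image('side');cv2.imwrite(f'pics/{sys.argv[1]}.png',cv2.resize(p[110:260,200:385],None,fx=4,fy=4,interpolation=cv2.INTER_CUBIC))
E
python3 look.py s1 -88 -20 62
```

```text
t 3.15 case [-87.1 -29.4] z 94.1 w -0.0 F [-0.3  0.6  0.9] yerr deg -0.47 q [ 0.05  0.66  0.13  2.   -0.17  0.49 -1.55]
tool delta [32.1 -1.1 -9.4]
```

View pics/s1.png

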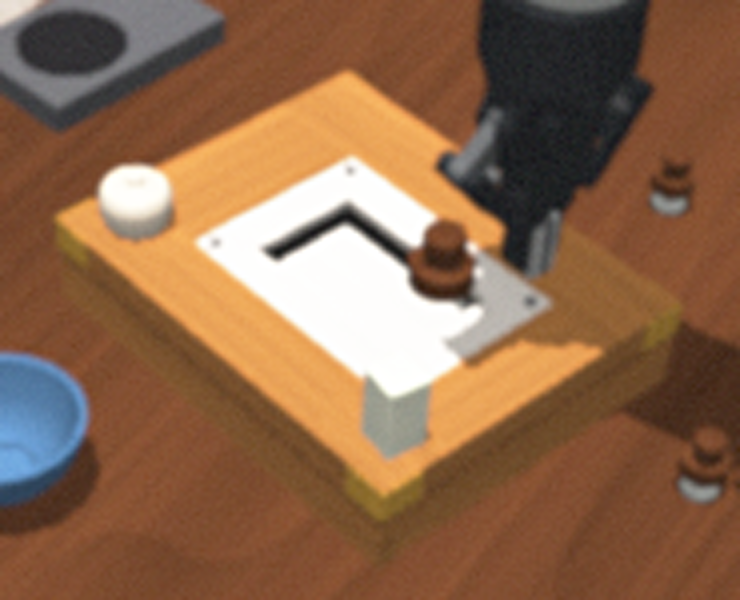

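The side view shows the fingers above the lid at about (530,240), behind the knob at (443,260), with the stone and pot clear.

Request:
{"fn": "apply_moves", "kwargs": {"targets": [[[0,0,0],0,0],[[15,0,-8],0,0],[[10,0,0],0,0],[[0,0,0],0,0],[[0,0,0],0,0]]}}

```text
clock: 3.82
eef_pos: [517.1, -90.3, 68.7]
tool_rot: [1.863, 1.565, 0.011]
force: [0.3, -0.1, 0.0]
width: -0.2
```

```bash
python3 look.py s2 -70 -20 62
```

```text
t 3.83 case [-85.8 -19.8] z 68.7 w -0.2 F [ 0.3 -0.1  0. ] yerr deg -0.37 q [ 0.04  0.7   0.11  2.01 -0.18  0.44 -1.56]
tool delta [ 6.8 15.7  0.1]
```

View pics/s2.png

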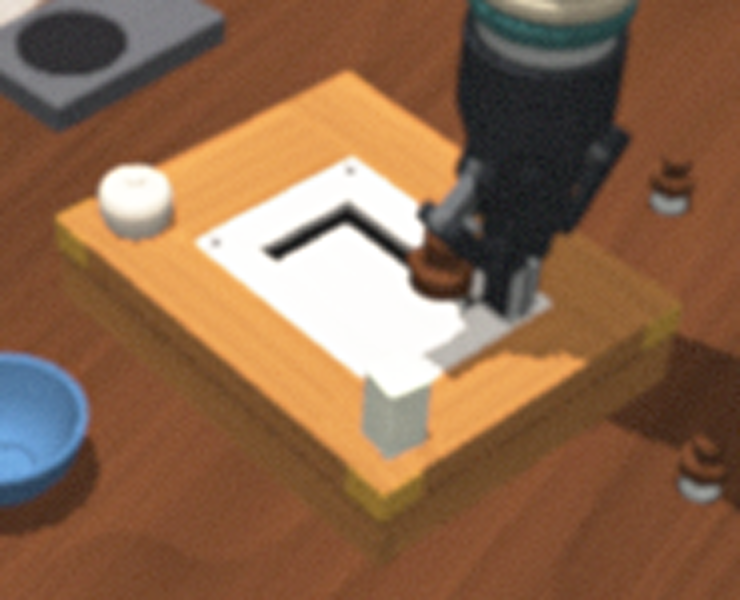

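Request:
{"fn": "apply_moves", "kwargs": {"targets": [[[5,0,0],0,0],[[1,0,0],0,0],[[0,4,0],0,0],[[0,6,0],0,0],[[0,6,0],0,0],[[0,6,0],0,0],[[0,6,0],0,0],[[0,0,0],0,0]]}}

```text
clock: 4.88
eef_pos: [546.5, -99.2, 63.0]
tool_rot: [1.806, 1.564, -0.047]
force: [1.0, 0.4, 0.1]
width: 0.1
```

```bash
python3 look.py s3 6 -20 62
```

```text
t 4.88 case [-55.  -20.4] z 63.0 w 0.1 F [1.  0.4 0.1] yerr deg -0.41 q [ 0.05  0.74  0.12  1.93 -0.17  0.48 -1.56]
tool delta [ 1.4 61.  -0.9]
```

View pics/s3.png

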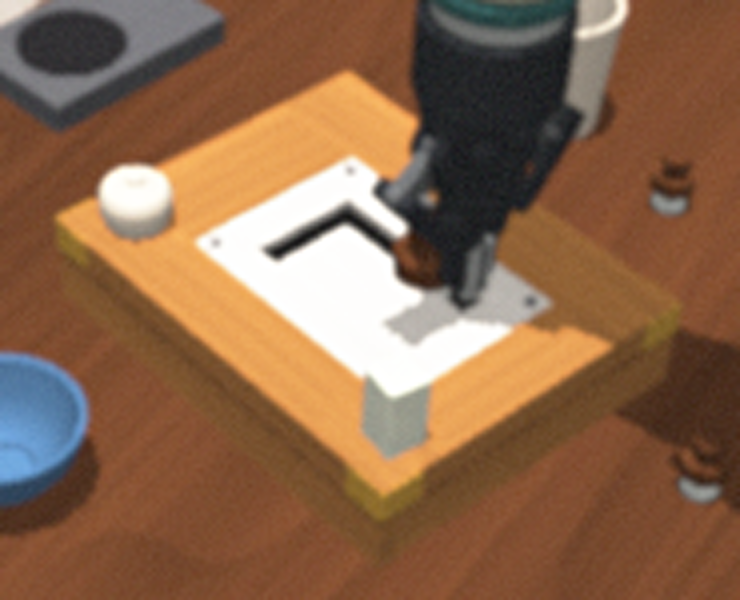

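The knob has moved from about (440,265) to (418,260), so the push works. Continuing.

Request:
{"fn": "apply_moves", "kwargs": {"targets": [[[0,7,0],0,0],[[0,7,0],0,0],[[0,7,0],0,0],[[0,7,0],0,0],[[0,7,0],0,0],[[0,6,0],0,0],[[0,5,0],0,0],[[0,0,0],0,0]]}}

```text
clock: 5.92
eef_pos: [593.1, -112.7, 63.0]
tool_rot: [1.84, 1.565, -0.013]
force: [-0.4, 1.1, 0.6]
width: -0.2
```

```bash
python3 look.py s4 6 -20 62
```

```text
t 5.92 case [ -6.5 -20.8] z 63.0 w -0.2 F [-0.4  1.1  0.6] yerr deg -0.41 q [ 0.06  0.79  0.13  1.79 -0.17  0.57 -1.56]
tool delta [ 1.1 12.5 -0.8]
```

View pics/s4.png

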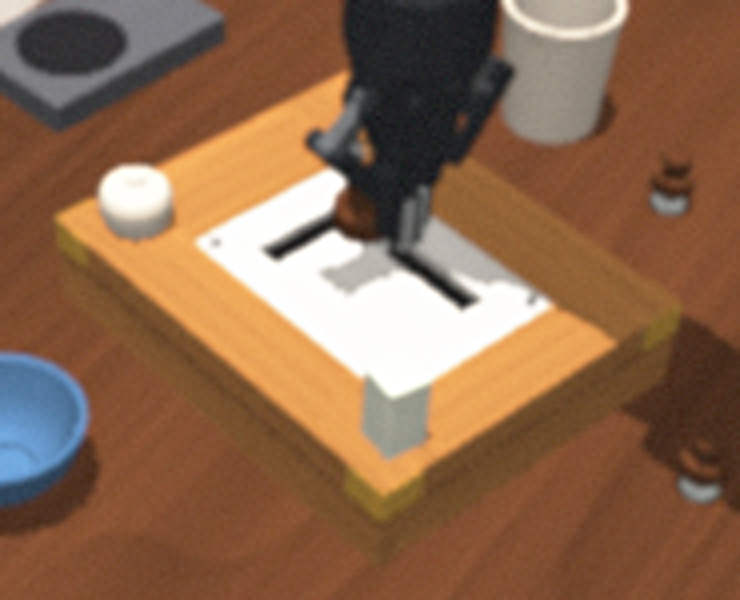

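The knob is near the corner, at about (357,212). I'll use small steps and watch the force.

Request:
{"fn": "apply_moves", "kwargs": {"targets": [[[0,3,0],0,0],[[0,3,0],0,0],[[0,2,0],0,0],[[0,0,0],0,0]]}}

```text
clock: 6.48
eef_pos: [600.4, -114.8, 63.0]
tool_rot: [1.902, 1.566, 0.049]
force: [0.2, 0.3, 0.2]
width: -0.0
```

```bash
cat > knob.py <<'E'
from geo import *
import sys
c=eyes.camera_params('side');p,d=eyes.get_image('side');W=cloud(c,d)
hsv=cv2.cvtColor(p,cv2.COLOR_BGR2HSV)
cv2.imwrite(f'pics/{sys.argv[1]}.png',cv2.resize(p[110:260,200:385],None,fx=4,fy=4,interpolation=cv2.INTER_CUBIC))
q=(W[...,:2]-C)@Rc
m=(abs(q[...,0])<75)&(abs(q[...,1])<70)&(W[...,2]>62)&(W[...,2]<95)&(hsv[...,1]>90)&((hsv[...,0]<14)|(hsv[...,0]>170))&(hsv[...,2]>35)
Q=q[m];Z=W[...,2][m];print(len(Q),'all med',np.median(Q,0),'rng',np.percentile(Q,[3,97],0).round(1).tolist(),'head',np.median(Q[Z>84],0),sum(Z>84))
E
python3 look.py s5 6 -20 62;python3 knob.py k5
```

```text
t 6.47 case [  1.1 -20.8] z 63.0 w -0.0 F [0.2 0.3 0.2] yerr deg -0.4 q [ 0.07  0.79  0.13  1.77 -0.17  0.59 -1.56]
tool delta [ 1.1  4.9 -0.8]
88 all med [ 24.10954981 -10.60294301] rng [[7.0, -22.7], [39.4, -2.8]] head [ 16.33381237 -18.86671064] 6
```

View pics/s5.png

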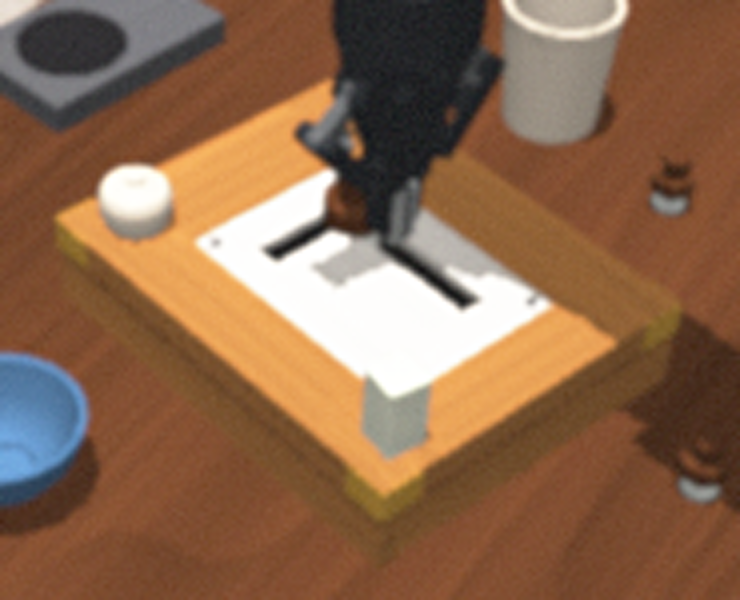

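Request:
{"fn": "apply_moves", "kwargs": {"targets": [[[0,2,0],0,0],[[0,2,0],0,0],[[0,0,0],0,0]]}}

```text
clock: 6.95
eef_pos: [604.2, -115.8, 63.1]
tool_rot: [1.965, 1.566, 0.112]
force: [-0.6, 0.2, 0.7]
width: -0.1
```

Request:
{"fn": "apply_moves", "kwargs": {"targets": [[[0,2,0],0,0],[[0,0,0],0,0]]}}

```text
clock: 7.2
eef_pos: [606.2, -116.4, 63.1]
tool_rot: [1.97, 1.566, 0.118]
force: [-0.9, -0.1, 0.1]
width: 0.4
```

Request:
{"fn": "apply_moves", "kwargs": {"targets": [[[0,2,0],0,0],[[0,0,0],0,0]]}}

```text
clock: 7.45
eef_pos: [608.0, -116.9, 63.1]
tool_rot: [2.009, 1.567, 0.156]
force: [-0.5, -0.2, 0.6]
width: -0.0
```

Request:
{"fn": "apply_moves", "kwargs": {"targets": [[[0,2,0],0,0],[[0,0,0],0,0]]}}

```text
clock: 7.7
eef_pos: [608.1, -117.0, 62.8]
tool_rot: [-2.836, 1.569, 1.595]
force: [-0.5, 1.0, 1.5]
width: -0.1
```

```bash
python3 look.py s6 6 -20 62;python3 knob.py k6
```

```text
t 7.7 case [  9.1 -20.8] z 62.8 w -0.1 F [-0.5  1.   1.5] yerr deg -0.39 q [ 0.07  0.8   0.13  1.74 -0.17  0.61 -1.56]
tool delta [ 0.8 -3.1 -0.7]
91 all med [ 33.59250116 -10.94580222] rng [[15.8, -20.8], [52.5, -4.4]] head [ 35.90966282 -10.84062953] 4
```

View pics/s6.png

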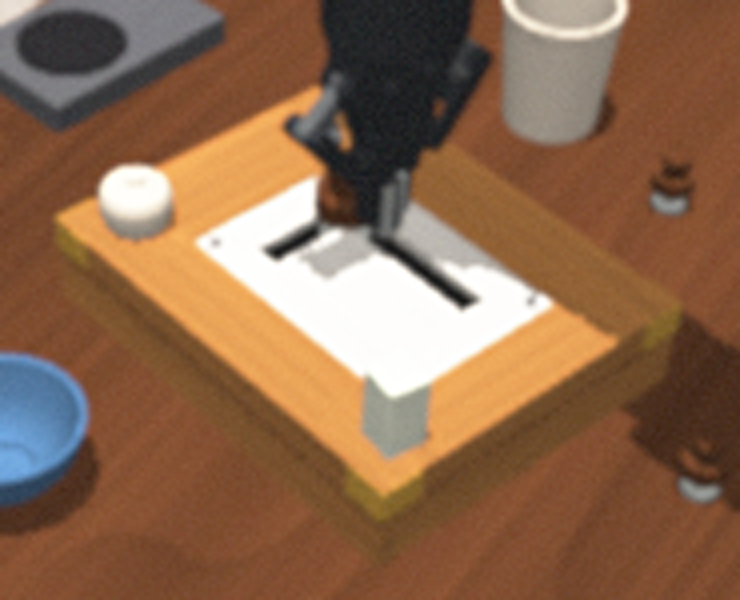

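The last 2 mm step was blocked (case x stayed at 9.1, so the axis is about 37), and the skirt is centred near x = 35: the knob is at the corner. I'll back off and go round to its -y side.

Request:
{"fn": "apply_moves", "kwargs": {"targets": [[[0,-8,0],0,0],[[0,-8,0],0,0],[[0,0,0],0,0],[[0,0,15],0,0],[[0,0,18],0,0],[[0,0,15],0,0],[[0,0,0],0,0],[[0,0,0],0,0]]}}

```text
clock: 8.8
eef_pos: [579.5, -164.8, 63.3]
tool_rot: [1.65, 1.565, -0.206]
force: [0.5, 0.1, 0.3]
width: -0.3
```

```bash
python3 look.py s7 36 -70 62;python3 knob.py k7
```

```text
t 8.8 case [ -5.4 -74.5] z 63.3 w -0.3 F [0.5 0.1 0.3] yerr deg -0.57 q [ 0.16  0.78  0.12  1.79 -0.15  0.57 -1.49]
tool delta [ 1.6 41.4 -4.9]
204 all med [ 32.23145834 -16.68782359] rng [[3.4, -56.4], [48.6, -4.5]] head [ 35.61851927 -19.62007698] 68
```

View pics/s7.png

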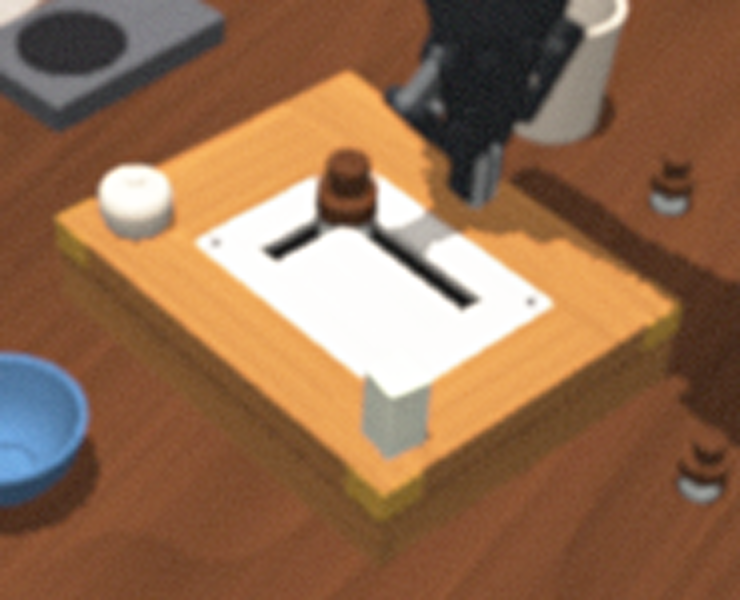

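The knob now stands at the corner at (35.6,-19.6), at (347,190) in the picture. Moving alongside it.

Request:
{"fn": "apply_moves", "kwargs": {"targets": [[[0,14,0],0,0],[[0,16,0],0,0],[[0,11,0],0,0],[[0,0,0],0,0],[[0,0,-4],0,0],[[0,0,-6],0,0],[[0,0,-6],0,0],[[0,0,0],0,0]]}}

```text
clock: 9.9
eef_pos: [623.6, -154.7, 63.0]
tool_rot: [2.511, 1.567, 0.661]
force: [-0.7, -0.2, -0.3]
width: -0.2
```

```bash
python3 look.py s8 36 0 62;python3 knob.py k8
```

```text
t 9.9 case [ 34.2 -52.9] z 63.0 w -0.2 F [-0.7 -0.2 -0.3] yerr deg -0.23 q [ 0.13  0.83  0.12  1.67 -0.15  0.65 -1.52]
tool delta [  1.2   1.6 -52.9]
204 all med [ 32.24718412 -16.49556781] rng [[20.5, -39.0], [49.6, -5.6]] head [ 35.44050068 -19.09094159] 69
```

View pics/s8.png

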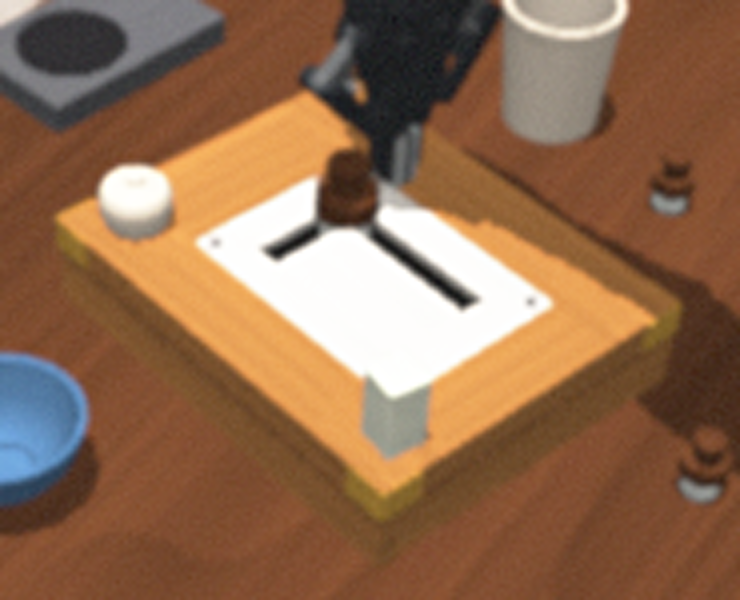

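The fingers are about to touch the skirt. Pushing along the short leg.

Request:
{"fn": "apply_moves", "kwargs": {"targets": [[[0,1,-4],0,0],[[0,0,-6],0,0],[[0,0,-6],0,0],[[0,0,-6],0,0],[[0,0,-6],0,0],[[0,0,-4],0,0],[[0,0,0],0,0]]}}

```text
clock: 10.88
eef_pos: [633.6, -124.1, 63.2]
tool_rot: [1.988, 1.568, 0.137]
force: [-0.6, 0.2, -0.5]
width: -0.1
```

```bash
python3 look.py s9 36 0 62;python3 knob.py k9
```

```text
t 10.88 case [ 35.5 -20.7] z 63.2 w -0.1 F [-0.6  0.2 -0.5] yerr deg -0.32 q [ 0.07  0.83  0.13  1.66 -0.16  0.66 -1.56]
tool delta [  1.2   0.3 -20.7]
211 all med [32.04505827 10.34101888] rng [[20.8, -6.5], [46.4, 23.2]] head [35.22219773  6.84715446] 71
```

View pics/s9.png

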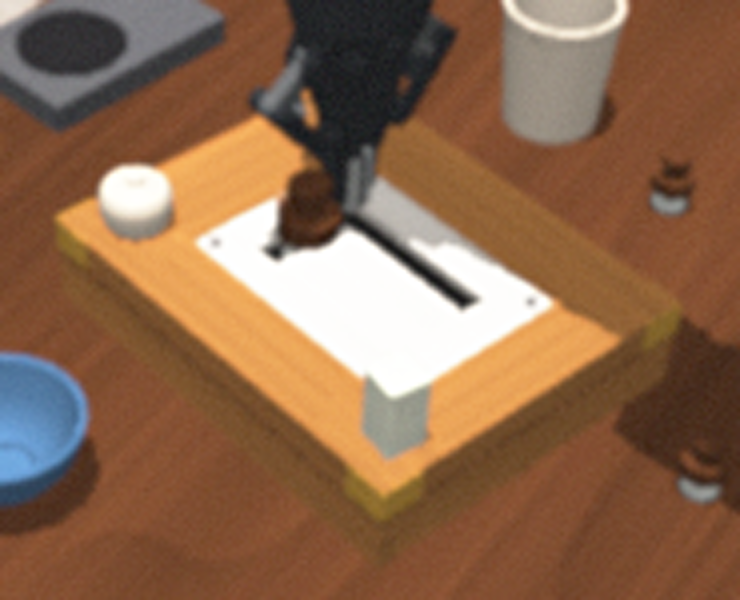

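The knob is at y≈7, with about 24 mm to go.

Request:
{"fn": "apply_moves", "kwargs": {"targets": [[[0,0,-5],0,0],[[0,0,-5],0,0],[[0,0,-5],0,0],[[0,0,-4],0,0],[[0,0,0],0,0]]}}

```text
clock: 11.6
eef_pos: [638.9, -105.4, 63.2]
tool_rot: [1.818, 1.569, -0.034]
force: [-0.2, -0.4, -1.4]
width: 0.3
```

Request:
{"fn": "apply_moves", "kwargs": {"targets": [[[0,0,-2],0,0],[[0,0,0],0,0]]}}

```text
clock: 11.85
eef_pos: [639.5, -103.5, 63.2]
tool_rot: [1.755, 1.569, -0.097]
force: [-0.5, -0.4, 0.3]
width: -0.1
```

Request:
{"fn": "apply_moves", "kwargs": {"targets": [[[0,0,-2],0,0],[[0,0,0],0,0]]}}

```text
clock: 12.1
eef_pos: [640.0, -101.9, 63.2]
tool_rot: [1.635, 1.569, -0.218]
force: [-0.8, -0.4, -0.2]
width: -0.3
```

```bash
python3 look.py s10 36 0 62;python3 knob.py k10
```

```text
t 12.1 case [35.7  2.4] z 63.2 w -0.3 F [-0.8 -0.4 -0.2] yerr deg -0.42 q [ 0.03  0.83  0.14  1.65 -0.17  0.66 -1.6 ]
tool delta [1.2 0.3 2.4]
209 all med [31.38074543 33.91424917] rng [[20.9, 16.9], [47.2, 46.1]] head [34.69364679 30.9322747 ] 68
```

View pics/s10.png

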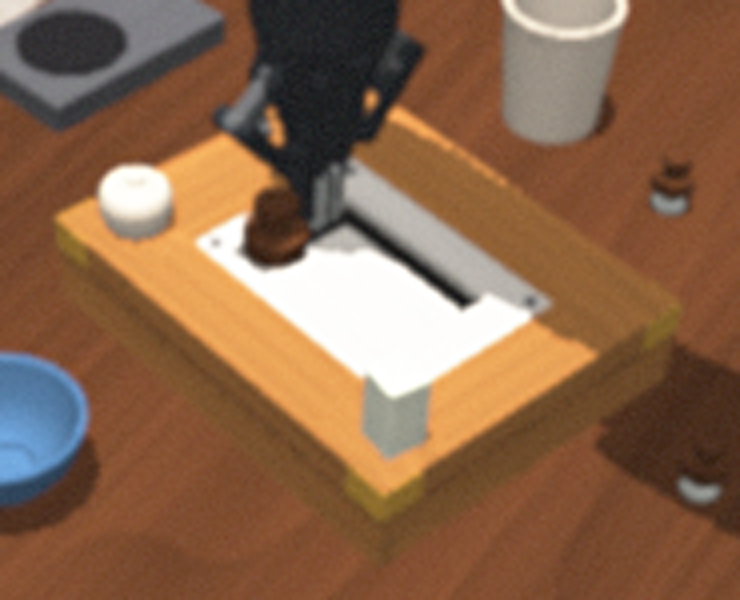

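The knob is at y≈31. I'll push on until it stops against the end wall.

Request:
{"fn": "apply_moves", "kwargs": {"targets": [[[0,0,-2],0,0],[[0,0,0],0,0]]}}

```text
clock: 12.45
eef_pos: [640.5, -100.2, 63.3]
tool_rot: [1.518, 1.569, -0.335]
force: [0.4, -0.2, 0.2]
width: -0.1
```

Request:
{"fn": "apply_moves", "kwargs": {"targets": [[[0,0,-2],0,0]]}}

```text
clock: 12.58
eef_pos: [641.0, -99.2, 63.4]
tool_rot: [1.08, 1.568, -0.774]
force: [-1.4, -4.5, 3.1]
width: 0.0
```

Request:
{"fn": "apply_moves", "kwargs": {"targets": [[[0,0,-2],0,0]]}}

```text
clock: 12.7
eef_pos: [641.2, -98.9, 63.7]
tool_rot: [0.644, 1.567, -1.21]
force: [-2.4, -5.1, 3.4]
width: -0.2
```

```bash
python3 look.py s11 36 0 62;python3 knob.py k11
```

```text
t 12.7 case [36.   5.6] z 63.7 w -0.2 F [-2.4 -5.1  3.4] yerr deg -0.51 q [ 0.02  0.83  0.14  1.65 -0.16  0.67 -1.6 ]
tool delta [1.7 0.  5.6]
213 all med [32.29304843 36.77815928] rng [[21.1, 20.2], [48.3, 48.6]] head [35.45821116 33.34356349] 76
```

The end wall was reached: force rose to about 5 N and motion stopped. Backing off and lifting clear.

Request:
{"fn": "apply_moves", "kwargs": {"targets": [[[0,0,6],0,0],[[0,0,12],0,0],[[0,0,12],0,0],[[0,0,0],0,0],[[-30,0,0],0,0],[[-50,0,0],0,0],[[-50,0,0],0,0],[[0,0,50],0,0],[[0,0,60],0,0],[[0,0,60],0,0]]}}

```text
clock: 14.05
eef_pos: [589.4, -284.1, 196.4]
tool_rot: [2.674, 1.562, 0.835]
force: [0.5, -0.7, 0.3]
width: 0.2
```

Request:
{"fn": "apply_moves", "kwargs": {"targets": [[[0,0,50],0,0],[[0,0,50],0,0],[[0,0,30],0,0],[[0,0,0],0,0],[[0,0,0],0,0],[[0,0,0],0,0]]}}

```text
clock: 14.8
eef_pos: [552.1, -415.5, 195.1]
tool_rot: [2.676, 1.561, 0.832]
force: [0.2, -0.2, -0.0]
width: 0.1
```

```bash
python3 look.py s12 36 0 62;python3 knob.py k12; python3 -c "
from geo import *
p,d=eyes.get_image('top');cv2.imwrite('pics/top2.png',p);W=cloud(eyes.camera_params('top'),d)
m=np.zeros(d.shape,bool);m[140:240,280:360]=1
q=(W[...,:2]-C)@Rc
m&=(abs(q[...,0])<75)&(abs(q[...,1])<60)&(W[...,2]>84)&(W[...,2]<95);print('head top view',m.sum(),np.median(q[m],0))
"
```

```text
t 14.8 case [  36.2 -323.3] z 195.1 w 0.1 F [ 0.2 -0.2 -0. ] yerr deg 0.11 q [ 0.53  0.73  0.14  1.43 -0.13  0.99 -1.14]
tool delta [ 1.360e+02 -2.000e-01 -3.221e+02]
207 all med [32.04826478 36.82776929] rng [[20.8, 20.0], [48.7, 48.5]] head [35.8916884  33.90137587] 69
head top view 111 [36.75950723 31.393483  ]
```

View pics/s12.png

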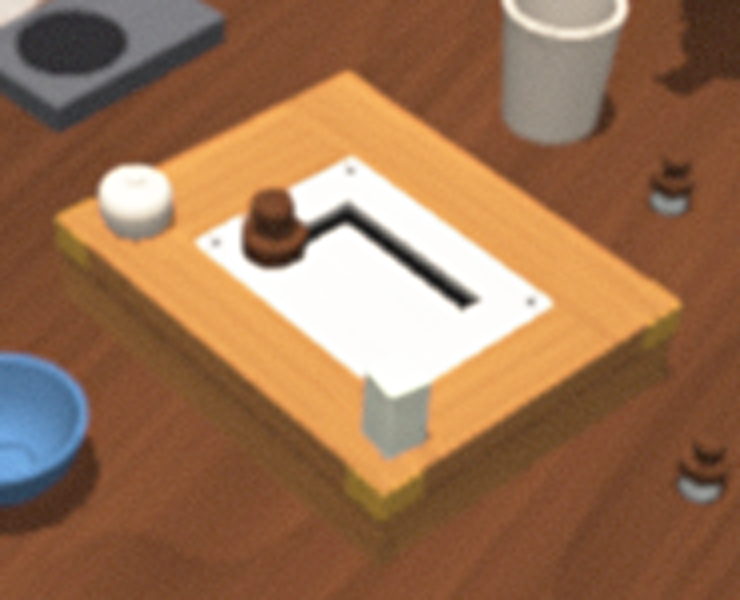

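View pics/top2.png

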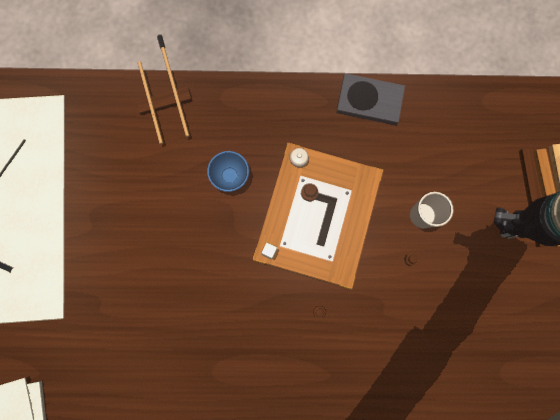

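Both views show the knob at the blind end: (310,191) in the top view and (273,230) in the side crop. The stone, pot, bowl and cup are where they started, and the arm is clear.

```bash
python3 -c "
from cell import ctrl
print(ctrl.finish_job())"
```

```text
the job is handed in; nothing more can be done
None
```

The case is locked. With the fingers shut, I pushed the knob along the long leg to the corner, then along the short leg until it stopped against the blind end wall. I then backed off, lifted clear and handed the job in at about 15 s of the 48 s.

- **Knob position:** in the case frame its head is at about (36.8, 31.4) mm in the top view and (35.9, 33.9) mm in the side view. The slot end is at (35, 30) with 2 mm of play. The two views differ by about 2.5 mm in y, and the side value lies just past the wall limit. I put this down to camera calibration, because the fingers did stop against the wall.
- **Forces:** the wrist force readings I took stayed at about 7 N or less, the highest at the end wall. At the corner the force reading barely rose; I judged it reached because the last 2 mm step did not move, and the side view put the knob at (35.6, -19.6).
- **Bystanders:** the seal stone, paste pot, bowl and cup look unmoved in the pictures before and after. I compared these by eye and did not measure them.

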